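# Stack the registers and hold the camera mast up

## Task

Stack the two loose hardback registers, in either order, squarely on top of the third one that lies on the copy stand's mat, making one neat pile of three, and let go of them. Then take the grip on top of the stand's telescoping camera mast, squeeze in the release button in its side, pull the mast straight up past the first stop to the second stop at the end of its travel, and finish while holding it up there with the button squeezed in. Leave the other things on the desk where they are.

Things in the scene. Friction and masses are not known exactly. Their poses are not given: they have to be found in the camera images.
- stand: copy stand fixed to the desk: grey plate 150 (x) by 360 (y) by 10 mm, rubber mat at its -y end, upright mast 100 mm along +y from the origin: column 46 mm across, 136 mm high, with a sliding tube that carries a white camera head 40 mm wide (141 to 163 mm high when down), reaching 80 mm from the mast axis towards the mat, and the grip above it. Origin: centre of the plate's underside, z up
- mat_centre (a point): centre of the top of the rubber mat (135 by 170 mm), 12 mm above the desk; axes as the stand
- mast_grip (a point): middle of the upright black grip on top of the mast; axes as the stand. Grip 30 mm along x (without button), 26 mm along y, from 42 mm below this point (top of the camera head) to 31 mm above it (free end). Point 205 mm above the desk with the mast down, 305 mm at the second stop. Pinch along x from above: one finger on the button, one on the opposite face
- release_face (a point): centre of the outer face of the release button, 18 mm wide (y) by 34 mm high, grey, on the grip's +x face at the height of mast_grip; it stands 10 mm out of that face (25 mm from the mast axis) when free and is flush when fully in. Axes as the stand
- release (a joint): how far the release button is pushed in along the stand's -x (m): 0 free, 0.010 fully in. Spring: 1.6 N to start, 5.6 N fully in; it comes out again when let go. The mast is locked unless it is in by more than 0.004; keep it in all the way up
- mast (a joint): mast height (m): 0 down (start, locked, 2 mm play); 0.050 first stop, where the lock drops in if the button is out; 0.100 second stop, the hard end of travel, without lock: let go there, it sinks back to the first stop. About 0.4 kg, takes 4 to 6 N to raise. The grip cannot turn or move sideways
- register_base: hardback register (small bound book, dark grey cloth covers, cream page edges), 96 mm along its x, 64 mm along its y, 16 mm thick, about 0.14 kg, rigid; origin at the centre of its underside, z up. The one lying flat on the mat, its top 28 mm above the desk; it is loose and turned a little. Stays where it is as the bottom of the pile
- register_a: hardback register (small bound book, dark grey cloth covers, cream page edges), 96 mm along its x, 64 mm along its y, 16 mm thick, about 0.14 kg, rigid; origin at the centre of its underside, z up. Loose, lying flat on the desk
- register_b: hardback register (small bound book, dark grey cloth covers, cream page edges), 96 mm along its x, 64 mm along its y, 16 mm thick, about 0.14 kg, rigid; origin at the centre of its underside, z up. Loose, lying flat on the desk. Same as register_a
- memo_pad: bystander, leave alone: smaller, thinner pad of the same binding, 74 x 50 x 9 mm; not a register; origin at the centre of its underside
- rubber_stamp: bystander, leave alone: wooden hand stamp, 32 mm across, 64 mm high, standing; origin at the centre of its underside
- stapler: bystander, leave alone: black stapler, 140 mm long; origin at the centre of its underside
- tape_dispenser: bystander, leave alone: black tape dispenser, 140 mm long, 90 mm high; origin at the centre of its underside
- mug: bystander, leave alone: white mug, 76 mm across, 90 mm high; origin at the centre of its underside
- calculator: bystander, leave alone: flat grey calculator, 140 x 100 x 18 mm; origin at the centre of its underside
Things that resemble listed ones, but are neither listed nor needed, are in the scene too. What is shaped like the register_a but yellow is not meant.

How it is judged:
By the outcome, as a careful person would: the job done as asked, in the order asked, and still so for the second after the job is handed in, while the arm keeps its last pose, push and grip.
It also fails if it takes over 72 s, if anything falls off the work surface, if the arm or the gripper's body presses on something with over 40 N, if the wrist force passes 120 N, or if a joint passes its speed limit or range.

## Robot

A 6-joint arm with a two-finger parallel gripper is mounted at the origin on the work surface. World frame = base frame: x ahead of the robot, y to its left, z up, the work surface at z = 0. Lengths are in m, angles in rad, forces in N, time in s.
With the tool pointing down it reaches from about 0.3 to 0.85 m from the base axis. Payload 4.2 kg.
Tool frame: the origin (TCP) lies on the centre line of the jaws, within the pads' length; the fingertips stand arm.nose_length ahead of it and the grasp point (between the pads) lies 2 mm behind it (arm.nose_length is the distance from the TCP to the fingertips, in m); z points along the fingers, y is the direction in which the jaws open and shut (so a half turn about z gives the same grasp; the last joint's range is limited). The gripper opens to 91 mm and grips with 3 to 60 N. Pads are 32 mm wide; open, the fingers measure 118 mm over their backs; the gripper's body (76 mm by 178 mm) begins 60 mm behind the grasp point.
Start: joints at [-1.28, 0.32, 1.565, -0, 1.257, -0.02], TCP at [0.176, -0.547, 0.231] pointing down, gripper open.
Joint ranges: [-3.11, 3.11], [-0.84, 2.01], [0.21, 2.61], [-1.34, 4.49], [0.05, 2.63], [-2.56, 2.56]. Speed limits (rad/s): [2.57, 2.57, 3.14, 3.14, 3.14, 3.14].

## Interface

Orientations are given as [roll, pitch, yaw] about the fixed x, y, z axes, in that order (R = Rz(yaw) Ry(pitch) Rx(roll)).
In Python, from workcell import read_state, imaging, order, arm gives the robot as it stands.
- The arm moves only by the shell command python3 -m inch 'ROWS' [OPENING] [FORCE]. ROWS is JSON, a list of rows, each a list of 2 entries, a list of its own where there are three numbers: the shift along the tool's x, y, z in mm, then the turn about the tool's z in degrees. A call has 1 to 20 rows; each row is the pose to reach, as a shift and turn from the pose commanded when the call began, along the tool's axes at that moment; what a row does not reach only later rows make up. A row lasts 1/10 s, in which the tool goes at most 50 mm and 8.59 degrees, less where a joint would pass 70% of its speed; a pose out of reach is approached as far as the arm can. A call with a gripper value outside its range is refused whole. OPENING is the opening, from 0 (shut) to 1 (fully open), set as the call begins (- or left out, the last holds). The fingers move at their own pace and stop on an object; FORCE is the grip in N (left out, the last holds). Time passes only in rows, so rows that repeat a pose let the fingers close. It gives the time, the measured TCP pose, the force and the opening at its end, in the units of the state.
- read_state(): the state, without advancing time (a new reading comes with each control period).
- imaging.camera(name): name is "scene" or "top"; returns the picture (384x512x3 uint8, red, green, blue); there is no depth.
- imaging.get_calibration(name): a dict with "fx", "fy", "cx", "cy" (pixels), "dist" ([k1, k2, p1, p2, k3] as OpenCV has them; the pictures are not rectified), "world_to_cam" (4x4, takes a point from world to camera coordinates). Camera axes: x right, y up, looking along -z (the intrinsics and any distortion apply to the point x, -y, -z); pixel columns grow to the right and rows downward; lengths in m; the calibration is good to about 2 mm. A picture is of the moment at which its call begins. get_calibration takes no time and is no camera call.
- order.finish_job(): hands the job in, once; it reports no verdict.
Trained networks look in the newest picture that a camera, given by its name, has taken for a name from the list of things; names that differ only in an ending like _2 or _b are one class to them, and where a whole thing is asked for, a point or a joint stands for the part that bears it (a point fixed in the world has none). Each returns a list of dicts, best first, with "score" (0 to 1); they miss things now and then, are a little off and sometimes report something else, mostly with a low value. They report only what shows in the picture. A call takes as long as a camera call. They do not tell look-alikes from the thing itself.
- imaging.search_frame(target, camera): "position" ([x, y, z] in m, in the coordinates of the camera as it stood for that picture, good to about 4 mm: the middle of the surface that is visible of it).
The state is a dict: "t": time; "joint_positions": joint angles; "joint_vel": joint speeds; "effort": joint torques, N m; "tool_pos": TCP position; "ee_rot": TCP orientation; "ft_force": force on the tool from outside, world axes, zero at the start; "ft_torque": the same for the moment, N m; "width": finger opening in m.
Only numpy, scipy, OpenCV 4.12 (cv2) and the standard library are available. Lean on these libraries where they do the work, as an engineer would, in place of code of your own. Each camera call takes 0.05 s, during which the arm holds its last target. There are 200 camera calls.

## Working session

There is one attempt and no reset: what is moved stays moved. The work goes in short steps, Python scripts to look and compute and a shell command to move; the robot and the scene stay as the last step left them, time stands still between calls to the robot, and variables do not carry over. Pictures are saved under pics/ and viewed, about 8 in all and at most 12, crops included, and the job is handed in when it is done.

```bash
mkdir -p pics; ls
cat > h.py <<'E'
import numpy as np, cv2
from workcell import read_state, imaging, order, arm
from scipy.spatial.transform import Rotation as R
def cal(n):
    c=imaging.get_calibration(n); K=np.array([[c['fx'],0,c['cx']],[0,c['fy'],c['cy']],[0,0,1.]])
    return K,np.array(c['dist'],float),np.array(c['world_to_cam'])
F=np.diag([1,-1,-1.])
def proj(n,P):
    K,d,T=cal(n); P=np.atleast_2d(np.array(P,float)); Rm=F@T[:3,:3]; t=F@T[:3,3]
    return cv2.projectPoints(P,cv2.Rodrigues(Rm)[0],t,K,d)[0].reshape(-1,2)
def unproj(n,px,z):
    K,d,T=cal(n); u=cv2.undistortPoints(np.array(px,float).reshape(-1,1,2),K,d).reshape(-1,2)
    Rm=F@T[:3,:3]; t=F@T[:3,3]; o=-Rm.T@t; v=np.c_[u,np.ones(len(u))]@Rm
    return o+v*((z-o[2])/v[:,2])[:,None]
def shot(n,name=None):
    im=imaging.camera(n)
    if name: cv2.imwrite('pics/'+name,im[:,:,::-1])
    return im
def find(t,n):
    T=np.linalg.inv(cal(n)[2])
    return [(round(r['score'],2),(T[:3,:3]@r['position']+T[:3,3]).round(4)) for r in imaging.search_frame(t,n)]
E
python3 - <<'E'
from h import *
a=shot('scene');b=shot('top')
cv2.imwrite('pics/s1.png',cv2.resize(a[:,:,::-1],(800,600),interpolation=cv2.INTER_CUBIC));cv2.imwrite('pics/t1.png',cv2.resize(b[:,:,::-1],(800,600),interpolation=cv2.INTER_CUBIC))
for n in('top','scene'):
  for t in('register_a','mast_grip','release_face','stand','memo_pad'):
    for s,p in find(t,n)[:6]: print(n,t,s,p,proj(n,p).round()[0])
print(arm.nose_length,read_state())
E
```

```text
pics
top register_a 0.9 [ 0.3494 -0.2218  0.0129] [332. 254.]
top register_a 0.68 [ 0.4694 -0.3517  0.0137] [374. 214.]
top register_a 0.62 [ 0.3129 -0.3884  0.0137] [386. 266.]
top register_a 0.59 [ 0.5969 -0.1571  0.0175] [311. 171.]
top mast_grip 0.64 [0.5883 0.2693 0.1653] [161. 167.]
top release_face 0.46 [0.4641 0.4468 0.05  ] [108. 213.]
top stand 0.65 [0.5825 0.2108 0.0094] [189. 175.]
top memo_pad 0.64 [ 0.5974 -0.4167  0.0101] [394. 172.]
scene register_a 0.79 [ 0.3644 -0.2288  0.0151] [192. 151.]
scene register_a 0.78 [ 0.4894 -0.3542  0.0091] [142. 175.]
scene register_a 0.74 [ 0.327  -0.3931  0.0135] [148. 134.]
scene register_a 0.7 [ 0.7166 -0.3215  0.0554] [119. 231.]
scene register_a 0.67 [ 0.6123 -0.1593  0.0159] [190. 218.]
scene mast_grip 0.76 [0.6024 0.2739 0.1611] [347. 216.]
scene mast_grip 0.42 [0.6068 0.2275 0.0092] [322. 244.]
scene release_face 0.45 [0.6049 0.2758 0.1606] [347. 218.]
scene stand 0.83 [0.6089 0.2285 0.008 ] [322. 245.]
scene stand 0.6 [ 0.4858 -0.3579  0.0131] [141. 173.]
scene memo_pad 0.94 [ 0.6069 -0.4236  0.007 ] [105. 202.]
0.017 {'t': 0.6, 'joint_positions': array([-1.27997646e+00,  3.19570406e-01,  1.56447926e+00, -7.88709620e-06,
        1.25743126e+00, -2.00051921e-02]), 'joint_vel': array([-0.00060016, -0.00053986, -0.00245823,  0.00020627,  0.00069079,
       -0.00033705]), 'effort': array([-8.21087033e-04, -4.12128711e+01, -2.32136178e+01,  7.27204140e-02,
        3.77462944e-02, -5.56707533e-06]), 'tool_pos': array([ 0.17585931, -0.54745917,  0.23100102]), 'ee_rot': array([3.14148110e+00, 9.73669928e-06, 3.10827486e-01]), 'ft_force': array([ 0.11693247, -0.29650613,  0.90858686]), 'ft_torque': array([-0.00508234, -0.06880707,  0.03434234]), 'width': 0.09143069354315}
```

View pics/t1.png

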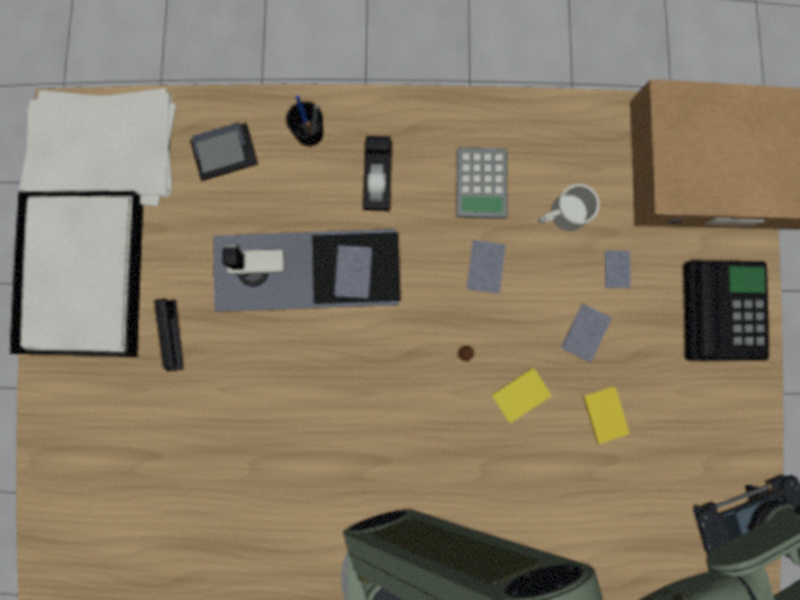

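View pics/s1.png

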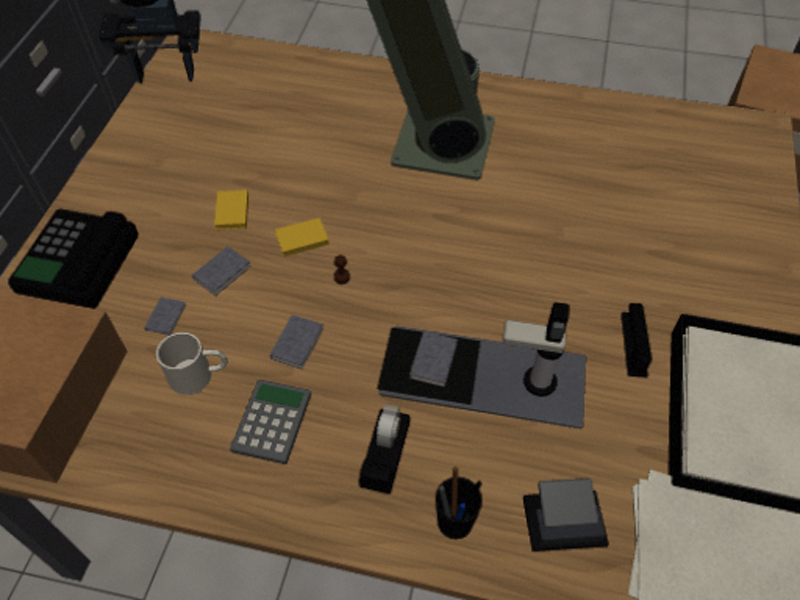

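Top picture (800x600 view): the grey registers are at (486,267) and (586,332), and the base register is on the mat at (353,271). Grey (618,270) is smaller, so it is the memo pad. Yellow (522,395) and (607,414) are look-alikes and not meant. The stand lies almost along world y. The mast grip is at (233,257), and its button faces away from the robot. Next I fit box silhouettes and confirm them in one crop.

```bash
cat > fit.py <<'E'
from h import *
from scipy.optimize import minimize
S=4
def box(x,y,yaw,z0,d):
    c=np.array([[i*d[0]/2,j*d[1]/2,k*d[2]] for i in(-1,1) for j in(-1,1) for k in(0,1)])
    return c@R.from_euler('z',yaw).as_matrix().T+[x,y,z0]
def hullmask(n,P,org,shape):
    q=((proj(n,P)-org+.5)*S*16).round().astype(np.int32); m=np.zeros(shape,np.uint8)
    return cv2.fillConvexPoly(m,cv2.convexHull(q),1,shift=4)
def contrast(n,im,P0,fg):
    """signed fg map, upsampled crop"""
    c=proj(n,P0).mean(0).round().astype(int); r=34; o=c-r
    cr=im[o[1]:o[1]+2*r,o[0]:o[0]+2*r].astype(np.float32)
    return cv2.resize(fg(cr),None,fx=S,fy=S,interpolation=cv2.INTER_CUBIC),o
def fit(ims,p0,z0,d,fg):
    maps={n:contrast(n,im,box(*p0,z0,d),fg) for n,im in ims.items()}
    def cost(p):
        return -sum((m*hullmask(n,box(*p,z0,d),o,m.shape)).sum() for n,(m,o) in maps.items())/1000
    best=None
    for dy in (-.25,0,.25):
        s=np.array([[0,0,0],[.012,0,0],[0,.012,0],[0,0,.2]])+np.array(p0)+[0,0,dy]
        r=minimize(cost,p0,method='Nelder-Mead',options=dict(initial_simplex=s,xatol=1e-4,fatol=1e-3))
        if best is None or r.fun<best.fun: best=r
    return best.x,best.fun
# on wood: wood has high R-B ; grey ~0
wood=lambda c: np.clip((25-(c[...,0]-c[...,2]))/25,-1,1)
mat=lambda c: np.clip((c.mean(-1)-55)/25,-1,1)
REG=(.096,.064,.016)
E
python3 - <<'E'
from fit import *
ims={n:shot(n) for n in('top','scene')}
for n,p in(('top',(311,171)),('top',(226,173)),('top',(226,152 )),('top',(350,171)),('top',(165,190)),('scene',(190,218)),('scene',(277,229)),('scene',(250,245)),('scene',(190,205))): print(n,p,ims[n][p[1],p[0]])
np.savez('ims.npz',**ims)
for nm,p0,z0,fg in(('A',(.604,-.158,1.5),0,wood),('B',(.48,-.353,1.0),0,wood),('base',(.6,.11,1.5),.012,mat)):
    for s in(('top',),('scene',),('top','scene')):
        for y in(0,):
            x,f=fit({n:ims[n] for n in s},p0,z0,REG,fg);print(nm,s,x.round(4),round(f,2))
E
```

```text
top (311, 171) [106 112 123]
top (226, 173) [102 108 117]
top (226, 152) [31 31 32]
top (350, 171) [146 125  93]
top (165, 190) [ 98 102 110]
scene (190, 218) [73 72 75]
scene (277, 229) [77 76 81]
scene (250, 245) [14 11 10]
scene (190, 205) [76 75 80]
A ('top',) [ 0.6013 -0.1577  3.0136] -10.42
A ('scene',) [ 0.606  -0.1622  3.0146] -10.34
A ('top', 'scene') [ 0.6034 -0.1603 -0.134 ] -19.7
B ('top',) [ 0.4736 -0.3549  2.6847] -10.47
B ('scene',) [ 0.4782 -0.3589 -0.4559] -8.75
B ('top', 'scene') [ 0.4757 -0.3568 -0.4525] -18.42Traceback (most recent call last):
  File "<stdin>", line 8, in <module>
  File "fit.py", line 22, in fit
    r=minimize(cost,p0,method='Nelder-Mead',options=dict(initial_simplex=s,xatol=1e-4,fatol=1e-3))
    res = _minimize_neldermead(fun, x0, args, callback, bounds=bounds,
                               **options)
    fxr = func(xr)
    fx = function(np.copy(x), *(wrapper_args + args))
  File "fit.py", line 18, in cost
    return -sum((m*hullmask(n,box(*p,z0,d),o,m.shape)).sum() for n,(m,o) in maps.items())/1000
            ~~~^^^^^^^^^^^^^^^^^^^^^^^^^^^^^^^^^^^^^^^^^^^^^^^^^^^^^^^^^^^^^^^^^^^^^^^^^^
  File "fit.py", line 18, in <genexpr>
    return -sum((m*hullmask(n,box(*p,z0,d),o,m.shape)).sum() for n,(m,o) in maps.items())/1000
                   ~~~~~~~~^^^^^^^^^^^^^^^^^^^^^^^^^^
  File "fit.py", line 8, in hullmask
    q=((proj(n,P)-org+.5)*S*16).round().astype(np.int32); m=np.zeros(shape,np.uint8)
        ~~~~^^^^^
  File "h.py", line 9, in proj
    K,d,T=cal(n); P=np.atleast_2d(np.array(P,float)); Rm=F@T[:3,:3]; t=F@T[:3,3]
          ~~~^^^
  File "h.py", line 5, in cal
    c=imaging.get_calibration(n); K=np.array([[c['fx'],0,c['cx']],[0,c['fy'],c['cy']],[0,0,1.]])
ValueError: time passes only in moves, steps and waits
```

```bash
sed -i 's/^def cal(n):/import functools\n@functools.cache\ndef cal(n):/' h.py
python3 - <<'E'
from fit import *
ims=dict(np.load('ims.npz'))
res={}
matb=lambda c: np.clip((c.mean(-1)-(65 if c.max()>0 and c.mean()>60 else 45))/20,-1,1)
for s in(('top',),('scene',),('top','scene')):
    th={'top':68,'scene':44}
    fg=lambda c:c
    # normalise images so threshold is common
    im2={n:(ims[n].astype(np.float32)-th[n]) for n in s}
    for nm,p0,z0 in(('base',(.6,.11,1.5),.012),):
        x,f=fit(im2,p0,z0,REG,lambda c:np.clip(c.mean(-1)/20,-1,1)); print(nm,s,x.round(4),round(f,2)); res[s]=x
# plate corners (top view 800 px) at z=.01
q=np.array([[213,236],[399,229],[401,303],[216,311]])/1.5625
print(unproj('top',q,.01).round(4))
q=np.array([[391,328],[379,389],[581,424],[587,354]])/1.5625
print(unproj('scene',q,.01).round(4))
out=[]
def draw(n,L,o,sz,k):
    im=cv2.resize(ims[n][o[1]:o[1]+sz[1],o[0]:o[0]+sz[0],::-1],None,fx=k,fy=k,interpolation=cv2.INTER_CUBIC)
    for P in L:
        q=((proj(n,P)-o+.5)*k).astype(int); cv2.polylines(im,[cv2.convexHull(q)],True,(0,0,255),1)
    return im
L=[box(.6034,-.1603,-.134,0,REG),box(.4757,-.3568,-.4525,0,REG),box(*res[('top','scene')],.012,REG)]
a=draw('top',L,np.array([125,135]),(290,110),2.7);b=draw('scene',L,np.array([85,145]),(290,110),2.7)
cv2.imwrite('pics/c1.png',np.vstack([a,b]))
E
```

```text
base ('top',) [0.5878 0.1    3.0836] -11.08
base ('scene',) [0.5894 0.0951 3.0948] -11.37
base ('top', 'scene') [0.5878 0.0974 3.0964] -21.53
[[0.6559 0.3754 0.01  ]
 [0.672  0.0108 0.01  ]
 [0.5275 0.0058 0.01  ]
 [0.5087 0.365  0.01  ]]
[[0.54   0.0042 0.01  ]
 [0.6723 0.0139 0.01  ]
 [0.6598 0.3704 0.01  ]
 [0.5144 0.3689 0.01  ]]
```

View pics/c1.png

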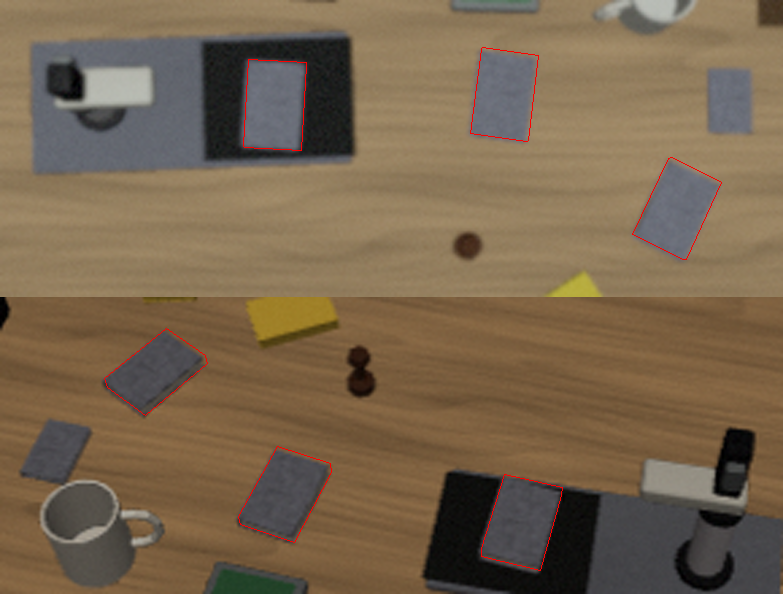

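Registers A and B and the base fit well in both views, and the memo pad is clearly smaller, so the choice is confirmed. The helper below gives the shift to each goal pose.

```bash
cat > go.py <<'E'
import sys
from h import *
def shift(x,y,z,yaw):
    s=read_state(); M=R.from_euler('xyz',s['ee_rot']).as_matrix()
    d=M.T@(np.array([x,y,z])-s['tool_pos'])*1000
    t=-(yaw-s['ee_rot'][2]); t=(t+np.pi)%(2*np.pi)-np.pi
    print('t',round(s['t'],2),'shift',d.round(1),'turn',round(np.degrees(t),2),'rows>=',max(np.abs(d).max()/50,abs(np.degrees(t))/8.59).round(1),'F',s['ft_force'].round(1),'w',round(s['width'],4))
if __name__=='__main__': shift(*map(float,sys.argv[1:]))
E
python3 go.py .6034 -.1603 .10 -.134
```

```text
t 0.7 shift [ 525.5 -237.9  131. ] turn 25.49 rows>= 10.5 F [-0.2  0.2  0.6] w 0.0911
```

```bash
python3 -m inch '[[[525.5,-237.9,131],25.5],[[525.5,-237.9,131],25.5],[[525.5,-237.9,131],25.5],[[525.5,-237.9,131],25.5],[[525.5,-237.9,131],25.5],[[525.5,-237.9,131],25.5],[[525.5,-237.9,131],25.5],[[525.5,-237.9,131],25.5],[[525.5,-237.9,131],25.5],[[525.5,-237.9,131],25.5],[[525.5,-237.9,131],25.5],[[525.5,-237.9,131],25.5],[[525.5,-237.9,131],25.5],[[525.5,-237.9,131],25.5],[[525.5,-237.9,131],25.5],[[525.5,-237.9,131],25.5]]' 1 20; python3 go.py .6034 -.1603 .0195 -.134
```

```text
t: 2.3
tool_pos: [0.6026, -0.1615, 0.1005]
ee_rot: [3.141, -0.0, -0.136]
ft_force: [-0.3, -0.4, -0.4]
width: 0.0912
t 2.3 shift [ 0.6 -1.3 81. ] turn -0.12 rows>= 1.6 F [-0.3 -0.4 -0.4] w 0.0912
```

```bash
python3 -m inch '[[[0.6,-1.3,30],0],[[0.6,-1.3,60],0],[[0.6,-1.3,75],0],[[0.6,-1.3,81],0],[[0.6,-1.3,81],0],[[0.6,-1.3,81],0]]' && python3 -m inch '[[[0,0,0],0],[[0,0,0],0],[[0,0,0],0],[[0,0,0],0],[[0,0,0],0],[[0,0,0],0],[[0,0,0],0],[[0,0,0],0]]' 0 20
python3 - <<'E'
from fit import *
ims={n:shot(n,'g_'+n+'.png') for n in('top','scene')}
s=read_state();print(s['tool_pos'].round(4),s['ee_rot'].round(4),s['width'],s['ft_force'])
E
```

```text
t: 2.9
tool_pos: [0.6047, -0.1598, 0.0202]
ee_rot: [3.141, -0.002, -0.135]
ft_force: [0.2, 0.1, -0.3]
width: 0.0911
t: 3.7
tool_pos: [0.6043, -0.1592, 0.0194]
ee_rot: [3.141, -0.001, -0.134]
ft_force: [-0.5, 0.1, 4.3]
width: 0.0642
[ 0.6043 -0.1592  0.0193] [ 3.1413e+00 -5.0000e-04 -1.3410e-01] 0.06431263612130368 [-0.79219199 -0.23155087  5.42253802]
```

```bash
python3 -m inch '[[[0,0,-30],0],[[0,0,-70],0],[[0,0,-100],0],[[0,0,-100],0]]'; python3 go.py .5887 .0982 .10 -.045
```

```text
t: 4.2
tool_pos: [0.6068, -0.1596, 0.123]
ee_rot: [3.141, -0.009, -0.134]
ft_force: [1.6, 0.0, -1.0]
width: 0.0639
t 4.2 shift [ -52.7 -253.    22.3] turn -5.12 rows>= 5.1 F [ 1.6  0.  -1. ] w 0.0639
```

```bash
python3 -m inch '[[[-10,-45,20],-1],[[-20,-95,20],-2],[[-30,-145,20],-3],[[-40,-195,20],-4],[[-48,-235,20],-5],[[-50,-250,20],-5.1],[[-51,-254,20],-5.1],[[-51,-254,20],-5.1],[[-51,-254,20],-5.1],[[-51,-254,20],-5.1]]'; python3 go.py .5887 .0982 .0485 -.045
```

```text
t: 5.2
tool_pos: [0.5877, 0.0978, 0.0987]
ee_rot: [3.141, 0.0, -0.047]
ft_force: [0.2, 0.7, -1.1]
width: 0.0642
t 5.2 shift [ 1.  -0.4 50.2] turn -0.14 rows>= 1.0 F [ 0.2  0.7 -1.1] w 0.0642
```

```bash
python3 -m inch '[[[1,-0.4,20],0],[[1,-0.4,35],0],[[1,-0.4,44],0],[[1,-0.4,47],0],[[1,-0.4,49],0],[[1,-0.4,50],0],[[1,-0.4,50.5],0],[[1,-0.4,50.5],0],[[1,-0.4,50.5],0]]'; python3 go.py .5887 .0982 .0475 -.045
```

```text
t: 6.1
tool_pos: [0.5889, 0.0999, 0.0488]
ee_rot: [-3.142, -0.001, -0.045]
ft_force: [-0.3, -0.5, -1.6]
width: 0.0641
t 6.1 shift [-0.1  1.7  1.3] turn -0.01 rows>= 0.0 F [-0.3 -0.5 -1.6] w 0.0641
```

```bash
python3 -m inch '[[[0,0,1.0],0],[[0,0,1.3],0],[[0,0,1.3],0],[[0,0,1.3],0]]'; python3 go.py .5887 .0982 .0475 -.045
```

```text
t: 6.5
tool_pos: [0.5888, 0.0999, 0.0474]
ee_rot: [-3.142, -0.0, -0.045]
ft_force: [-0.5, 0.7, 1.1]
width: 0.0639
t 6.5 shift [ 0.   1.7 -0.1] turn -0.01 rows>= 0.0 F [-0.5  0.7  1.1] w 0.0639
```

```bash
python3 -m inch '[[[0,1.7,-1.5],0],[[0,1.7,-1.5],0],[[0,1.7,-1.5],0],[[0,1.7,0],0],[[0,1.7,0.2],0],[[0,1.7,0.2],0]]'; python3 go.py .5887 .0982 .0475 -.045;  python3 -m inch '[[[0,0,0],0],[[0,0,0],0],[[0,0,0],0],[[0,0,0],0],[[0,0,0],0]]' 1; python3 -m inch '[[[0,0,-20],0],[[0,0,-60],0],[[0,0,-100],0],[[0,0,-100],0]]'; python3 go.py .4757 -.3568 .10 -.4525
```

```text
t: 7.1
tool_pos: [0.5888, 0.0981, 0.0473]
ee_rot: [3.142, -0.001, -0.045]
ft_force: [-1.2, -0.4, 3.1]
width: 0.0639
t 7.1 shift [-0.1 -0.1 -0.2] turn -0.01 rows>= 0.0 F [-1.2 -0.4  3.1] w 0.0639
t: 7.6
tool_pos: [0.5886, 0.0981, 0.0468]
ee_rot: [3.141, 0.0, -0.045]
ft_force: [0.2, -0.1, 0.0]
width: 0.0912
t: 8.0
tool_pos: [0.5922, 0.0987, 0.1529]
ee_rot: [-3.139, -0.012, -0.045]
ft_force: [-0.0, 0.9, -0.3]
width: 0.0915
t 8.0 shift [-96.4 460.4  50.7] turn 23.33 rows>= 9.2 F [-0.   0.9 -0.3] w 0.0915
```

```bash
python3 -m inch '[[[-9,45,0],2],[[-19,92,0],5],[[-29,140,0],8],[[-39,187,0],10],[[-49,235,0],13],[[-59,282,0],16],[[-69,330,0],18],[[-79,377,10],20],[[-88,422,30],22],[[-94,450,45],23.3],[[-96,460,47],23.3],[[-96,460,47],23.3],[[-96,460,47],23.3],[[-96,460,47],23.3]]'
python3 - <<'E'
from fit import *
ims={n:shot(n) for n in('top','scene')}
cs=[im[o[1]:o[1]+80,o[0]:o[0]+100,::-1] for im,o in((ims['top'],(185,135)),(ims['scene'],(230,185)))]
cv2.imwrite('pics/p1.png',np.hstack([cv2.resize(c,None,fx=4,fy=4,interpolation=cv2.INTER_CUBIC) for c in cs]))
th={'top':68,'scene':44}
for s in(('top',),('scene',),('top','scene')):
    x,f=fit({n:ims[n].astype(np.float32)-th[n] for n in s},(.588,.0975,-.045),.012,(.096,.064,.032),lambda c:np.clip(c.mean(-1)/20,-1,1)); print(s,x.round(4),round(f,2))
E
python3 go.py .4757 -.3568 .10 -.4525
```

```text
t: 9.4
tool_pos: [0.4727, -0.3558, 0.1007]
ee_rot: [-3.142, -0.001, -0.45]
ft_force: [0.1, -0.4, -0.4]
width: 0.0908
('top',) [ 0.5869  0.1008 -0.0583] -11.66
('scene',) [ 0.5857  0.0959 -0.0358] -12.87
('top', 'scene') [ 0.5866  0.098  -0.0681] -23.65
t 9.5 shift [ 3.1 -0.5  0.7] turn 0.14 rows>= 0.1 F [ 0.1 -0.9 -0.5] w 0.0912
```

View pics/p1.png

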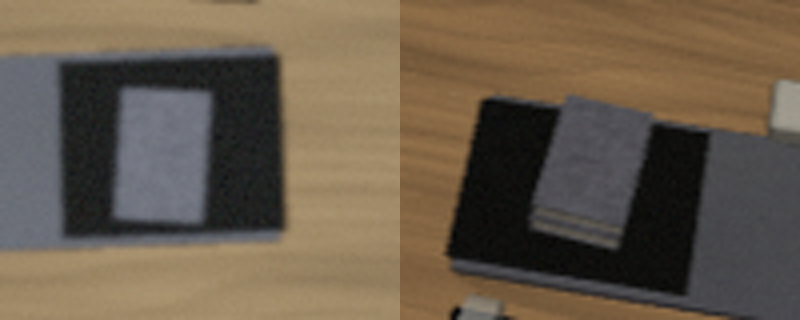

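The first register lies square on the base to within about 1–2 mm: the edges align at (160,155) in the top crop and (590,225) in the scene crop. Now B.

```bash
python3 -m inch '[[[3,-0.5,30],0],[[3,-0.5,60],0],[[3,-0.5,75],0],[[3,-0.5,80],0],[[3,-0.5,81],0],[[3,-0.5,81],0],[[3,-0.5,81],0],[[3,-0.5,81],0]]'; python3 go.py .4757 -.3568 .0195 -.4525
```

```text
t: 10.3
tool_pos: [0.4753, -0.3583, 0.02]
ee_rot: [3.141, -0.002, -0.452]
ft_force: [-0.4, 0.4, 0.1]
width: 0.0912
t 10.3 shift [-0.3 -1.5  0.5] turn 0.04 rows>= 0.0 F [-0.4  0.4  0.1] w 0.0912
```

```bash
python3 -m inch '[[[0,0,0],0],[[0,0,0],0],[[0,0,0],0],[[0,0,0],0],[[0,0,0],0],[[0,0,0],0],[[0,0,0],0],[[0,0,0],0]]' 0 20;python3 go.py .4757 -.3568 .0195 -.4525; python3 -m inch '[[[0,0,-20],0],[[0,0,-60],0],[[0,0,-105],0],[[0,0,-130],0],[[0,0,-130],0],[[0,0,-130],0],[[0,0,-130],0],[[0,0,-130],0]]'; python3 go.py .5885 .0984 .13 -.045
```

```text
t: 11.1
tool_pos: [0.4748, -0.3579, 0.019]
ee_rot: [-3.142, -0.0, -0.452]
ft_force: [1.0, 1.4, 1.3]
width: 0.0639
t 11.1 shift [ 0.3 -1.4 -0.5] turn 0.03 rows>= 0.0 F [1.  1.4 1.3] w 0.0639
t: 11.9
tool_pos: [0.4739, -0.3572, 0.1469]
ee_rot: [-3.141, 0.004, -0.452]
ft_force: [0.3, -0.1, -1.1]
width: 0.0636
t 11.9 shift [ -95.8 -459.9   17.6] turn -23.31 rows>= 9.2 F [ 0.3 -0.1 -1.1] w 0.0636
```

```bash
python3 -m inch '[[[-9,-45,0],-2],[[-19,-92,0],-5],[[-29,-140,0],-8],[[-39,-187,0],-10],[[-49,-235,0],-13],[[-59,-282,0],-16],[[-69,-330,0],-18],[[-79,-377,10],-20],[[-88,-422,20],-22],[[-94,-448,40],-23.3],[[-96,-457,50],-23.3],[[-96.5,-460,55],-23.3],[[-96.5,-460,60],-23.3],[[-96.5,-460,60],-23.3],[[-96.5,-460,60],-23.3],[[-96.5,-460,60],-23.3],[[-96.5,-460,60],-23.3]]'; python3 go.py .5876 .0983 .063 -.045
```

```text
t: 13.6
tool_pos: [0.5891, 0.0974, 0.0896]
ee_rot: [-3.142, -0.001, -0.046]
ft_force: [0.9, 0.6, -1.0]
width: 0.0635
t 13.6 shift [-1.6 -0.8 26.6] turn -0.07 rows>= 0.5 F [ 0.9  0.6 -1. ] w 0.0635
```

```bash
python3 -m inch '[[[-1.6,-0.8,12],0],[[-1.6,-0.8,20],0],[[-1.6,-0.8,23],0],[[-1.6,-0.8,24],0],[[-1.6,-0.8,24],0],[[-1.6,-0.8,24],0],[[-1.6,-0.8,24],0]]'; python3 go.py .5876 .0983 .063 -.045
```

```text
t: 14.3
tool_pos: [0.5876, 0.099, 0.0652]
ee_rot: [-3.142, -0.001, -0.045]
ft_force: [0.7, 0.7, -0.5]
width: 0.0641
t 14.3 shift [0.1 0.7 2.2] turn -0.01 rows>= 0.0 F [ 0.7  0.7 -0.5] w 0.0641
```

```bash
python3 -m inch '[[[0,0.7,0.8],0],[[0,0.7,1.6],0],[[0,0.7,2.2],0],[[0,0.7,2.4],0],[[0,0.7,2.4],0]]'; python3 go.py .5876 .0983 .063 -.045;  python3 -m inch '[[[0,0,0],0],[[0,0,0],0],[[0,0,0],0],[[0,0,0],0],[[0,0,0],0]]' 1; python3 -m inch '[[[0,0,-20],0],[[0,0,-60],0],[[0,0,-100],0],[[0,0,-145],0],[[0,0,-190],0],[[0,0,-190],0],[[0,0,-190],0],[[0,0,-190],0]]'; python3 go.py .58 .0 .35 -.045
```

```text
t: 14.8
tool_pos: [0.5873, 0.0982, 0.063]
ee_rot: [3.142, -0.0, -0.045]
ft_force: [-1.2, -0.6, 4.3]
width: 0.0635
t 14.8 shift [ 0.3 -0.1  0. ] turn -0.01 rows>= 0.0 F [-1.2 -0.6  4.3] w 0.0635
t: 15.3
tool_pos: [0.5873, 0.0982, 0.0624]
ee_rot: [3.141, 0.0, -0.045]
ft_force: [0.6, 0.2, 0.2]
width: 0.0912
t: 16.1
tool_pos: [0.5864, 0.0981, 0.251]
ee_rot: [3.141, 0.003, -0.045]
ft_force: [0.9, 0.0, 0.5]
width: 0.0908
t 16.1 shift [ -2.2  98.4 -99. ] turn -0.01 rows>= 2.0 F [0.9 0.  0.5] w 0.0908
```

```bash
python3 -m inch '[[[-30,50,-20],-8],[[-60,100,-40],-16],[[-90,150,-60],-24],[[-120,180,-60],-32],[[-120,180,-60],-40],[[-120,180,-60],-48],[[-120,180,-60],-56],[[-120,180,-60],-64],[[-120,180,-60],-72],[[-120,180,-60],-80],[[-120,180,-60],-88],[[-120,180,-60],-95.3],[[-120,180,-60],-95.3]]'
python3 - <<'E'
from fit import *
ims={n:shot(n) for n in('top','scene')}
np.savez('ims2.npz',**ims)
cs=[im[o[1]:o[1]+75,o[0]:o[0]+133,::-1] for im,o in((ims['top'],(130,135)),(ims['scene'],(240,180)))]
cv2.imwrite('pics/p2.png',np.vstack([cv2.resize(c,None,fx=4,fy=4,interpolation=cv2.INTER_CUBIC) for c in cs]))
for n in ims:
  for t in('mast_grip','release_face'):
    for s,p in find(t,n)[:2]: print(n,t,s,p,proj(n,p).round(1)[0])
E
python3 go.py .588 .288 .30 1.62
```

```text
t: 17.4
tool_pos: [0.4586, -0.076, 0.3107]
ee_rot: [-3.138, -0.001, 1.618]
ft_force: [-0.9, 0.0, 0.4]
width: 0.0912
scene mast_grip 0.94 [0.603  0.2744 0.1585] [346.8 217.3]
scene release_face 0.58 [0.6025 0.0986 0.0542] [277.9 225.6]
scene release_face 0.48 [0.6133 0.2867 0.2097] [354.4 210.2]
t 17.7 shift [357.8 145.5  12.2] turn -0.17 rows>= 7.2 F [ 0.5 -0.4  0.1] w 0.091
```

View pics/p2.png

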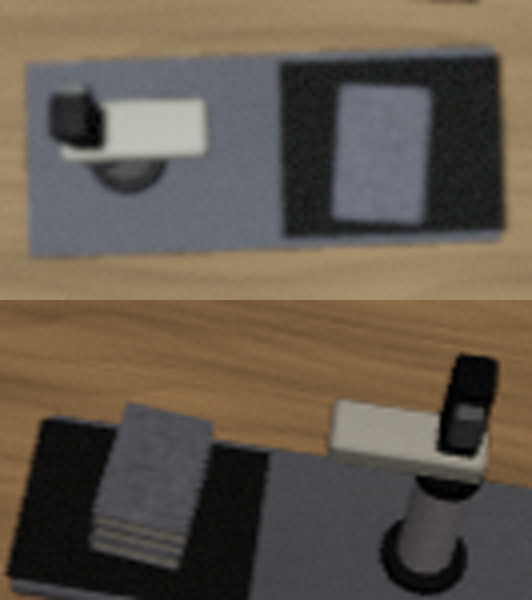

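```bash
sed -i 's/def contrast(n,im,P0,fg):/def contrast(n,im,P0,fg,r=34):/; s/ r=34; o=c-r/ o=c-r/; s/def fit(ims,p0,z0,d,fg):/def fit(ims,p0,z0,d,fg,r=34):/; s/box(\*p0,z0,d),fg)/box(*p0,z0,d),fg,r)/' fit.py
python3 - <<'E'
from fit import *
ims=dict(np.load('ims2.npz'))
for s in(('top',),('scene',),('top','scene')):
    x,f=fit({n:ims[n] for n in s},(.5935,.188,.048),0,(.15,.36,.01),wood,90)
    m=x[:2]+R.from_euler('z',x[2]).as_matrix()[:2,:2]@[0,.1]
    print(s,x.round(4),round(f,2),'mast',m.round(4))
P=x
M=R.from_euler('z',P[2]).as_matrix()
def loc(c): return np.array(c)@M.T+[P[0],P[1],0]
def bx(x0,x1,y0,y1,z0,z1): return loc([[a,b,c] for a in(x0,x1) for b in(y0,y1) for c in(z0,z1)])
L=[bx(-.015,.015,.087,.113,.163,.236),bx(.015,.025,.091,.109,.188,.222),bx(-.075,.075,-.18,.18,0,.01),bx(-.02,.02,.02,.1,.141,.163)]
out=[]
for n,o in(('top',(130,135)),('scene',(240,180))):
    k=5 if n=='x' else 4
    im=cv2.resize(ims[n][o[1]:o[1]+75,o[0]:o[0]+133,::-1],None,fx=k,fy=k,interpolation=cv2.INTER_CUBIC)
    for B,c in zip(L,((0,0,255),(0,255,0),(0,0,255),(255,0,255))):
        cv2.polylines(im,[cv2.convexHull(((proj(n,B)-o+.5)*k).round().astype(np.int32))],True,c,1)
    out.append(im)
cv2.imwrite('pics/m1.png',np.vstack(out))
E
```

```text
('top',) [0.5923 0.1934 0.0454] -88.34 mast [0.5878 0.2933]
('scene',) [0.5948 0.188  0.0472] -90.89 mast [0.5901 0.2878]
('top', 'scene') [0.5934 0.1905 0.0456] -177.37 mast [0.5889 0.2903]
```

View pics/m1.png

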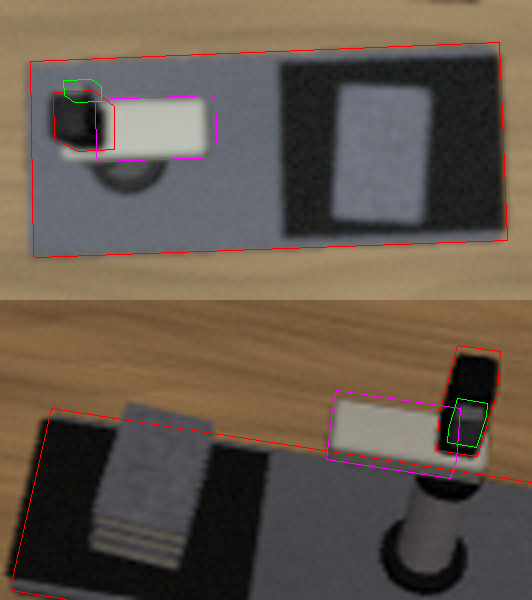

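The pile of three looks neat in both views: four even edges in the scene crop at (145,525). The stand model fits, with the mast at about (0.589, 0.290) and yaw 0.046, and the button on the +x side.

```bash
python3 go.py .589 .2905 .30 1.6165; python3 -m inch '[[[45,18,0],0],[[90,36,0],0],[[135,54,0],0],[[180,72,0],0],[[225,90,0],0],[[270,108,0],0],[[315,128,0],0],[[345,140,5],0],[[359,146,12],0],[[360,147,12],0],[[360,147,12],0],[[360,147,12],0],[[360,147,12],0],[[360,147,12],0]]' 1 30; python3 go.py .589 .2905 .203 1.6165
```

```text
t 17.7 shift [360.2 146.7  12.2] turn 0.03 rows>= 7.2 F [ 0.5 -0.4  0.1] w 0.091
t: 19.1
tool_pos: [0.589, 0.2893, 0.3014]
ee_rot: [3.141, -0.0, 1.617]
ft_force: [0.1, 0.6, -0.3]
width: 0.0909
t 19.1 shift [ 1.2 -0.1 98.4] turn 0.01 rows>= 2.0 F [ 0.1  0.6 -0.3] w 0.0909
```

```bash
python3 -m inch '[[[1,0,30],0],[[1,0,60],0],[[1,0,85],0],[[1,0,95],0],[[1,0,98],0],[[1,0,98],0],[[1,0,98],0],[[1,0,98],0]]'
python3 - <<'E'
from h import *
s=read_state();print(s['tool_pos'],s['ft_force'])
ims={n:shot(n) for n in('top','scene')}
cs=[im[o[1]:o[1]+75,o[0]:o[0]+100,::-1] for im,o in((ims['top'],(110,115)),(ims['scene'],(295,165)))]
cv2.imwrite('pics/m2.png',np.hstack([cv2.resize(c,None,fx=4,fy=4,interpolation=cv2.INTER_CUBIC) for c in cs]))
E
```

```text
t: 19.9
tool_pos: [0.5897, 0.2917, 0.204]
ee_rot: [3.139, -0.001, 1.618]
ft_force: [-0.1, 0.6, 0.5]
width: 0.0914
[0.58966272 0.29165847 0.20402914] [-0.10069756  0.61939822  0.51954759]
```

View pics/m2.png

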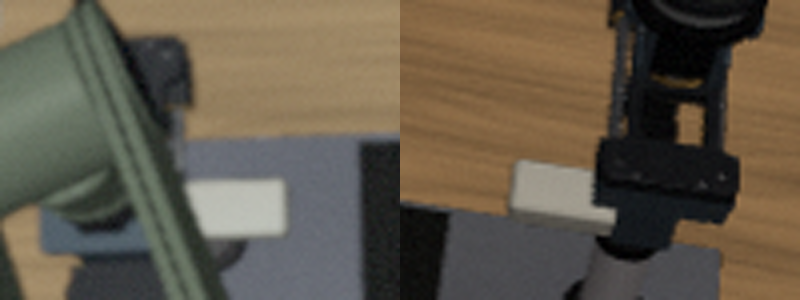

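The fingers straddle the grip (scene crop around (660,190)) with no contact force. Closing now.

```bash
python3 -m inch '[[[0,0,0],0],[[0,0,0],0],[[0,0,0],0],[[0,0,0],0],[[0,0,0],0],[[0,0,0],0],[[0,0,0],0],[[0,0,0],0],[[0,0,0],0],[[0,0,0],0]]' 0 30; python3 go.py .589 .2905 .304 1.6165
```

```text
t: 21.0
tool_pos: [0.5896, 0.2915, 0.2025]
ee_rot: [3.14, -0.0, 1.617]
ft_force: [5.2, 0.3, -2.8]
width: 0.03
t 21.0 shift [  -0.9   -0.6 -101.5] turn 0.05 rows>= 2.0 F [ 5.2  0.3 -2.8] w 0.03
```

```bash
python3 -m inch '[[[0,0,-5],0],[[0,0,-15],0],[[0,0,-25],0],[[0,0,-35],0],[[0,0,-45],0],[[0,0,-55],0],[[0,0,-65],0],[[0,0,-75],0],[[0,0,-85],0],[[0,0,-90],0],[[0,0,-90],0],[[0,0,-90],0],[[0,0,-90],0]]' 0 30; python3 go.py .589 .2905 .3025 1.6165
```

```text
t: 22.3
tool_pos: [0.5896, 0.2914, 0.2921]
ee_rot: [3.141, -0.0, 1.617]
ft_force: [6.5, -0.6, -2.7]
width: 0.0298
t 22.3 shift [ -0.9  -0.7 -10.4] turn 0.05 rows>= 0.2 F [ 6.5 -0.6 -2.7] w 0.0298
```

```bash
python3 -m inch '[[[0,0,-3],0],[[0,0,-6],0],[[0,0,-8],0],[[0,0,-9.5],0],[[0,0,-10.5],0],[[0,0,-11],0],[[0,0,-11],0],[[0,0,-11],0],[[0,0,-11],0]]' 0 30; python3 go.py .589 .2905 .3025 1.6165
```

```text
t: 23.2
tool_pos: [0.5896, 0.2914, 0.3025]
ee_rot: [3.141, 0.0, 1.617]
ft_force: [5.7, 0.6, -5.0]
width: 0.0297
t 23.2 shift [-0.9 -0.6 -0. ] turn 0.05 rows>= 0.0 F [ 5.7  0.6 -5. ] w 0.0297
```

```bash
python3 -m inch '[[[0,0,-0.8],0],[[0,0,-1.6],0],[[0,0,-1.6],0],[[0,0,-1.6],0],[[0,0,-1.6],0]]'; python3 go.py .589 .2905 .3025 1.6165
```

```text
t: 23.7
tool_pos: [0.5896, 0.2914, 0.3025]
ee_rot: [-3.141, 0.001, 1.618]
ft_force: [4.9, 1.1, -12.1]
width: 0.0301
t 23.7 shift [-0.9 -0.7  0. ] turn 0.06 rows>= 0.0 F [  4.9   1.1 -12.1] w 0.0301
```

Force rises while the height stays put, so it is on the second stop, 100 mm up. Final look before handing in.

Run:
```python
from fit import *
ims={n:shot(n) for n in('top','scene')}
s=read_state();print(s['t'],s['tool_pos'].round(4),s['ft_force'].round(1),s['width'])
im=ims['scene'][130:270,80:380,::-1]
cv2.imwrite('pics/f.png',cv2.resize(im,None,fx=2.6,fy=2.6,interpolation=cv2.INTER_CUBIC))
```

```text
23.8 [0.5896 0.2914 0.3025] [  5.2   0.9 -11.2] 0.029962714277691628
```

View pics/f.png

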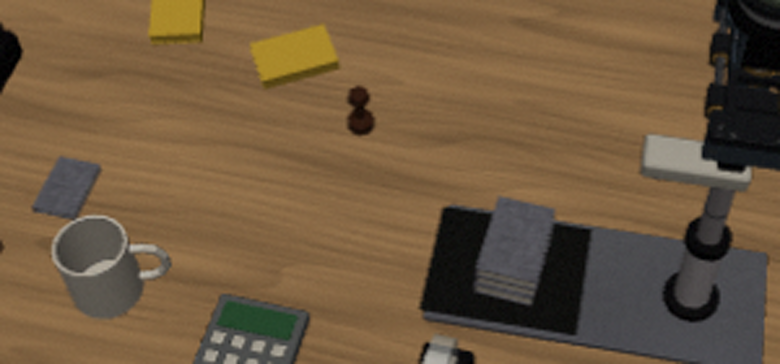

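The picture shows the mast fully extended, with the head at (695,160). The pile is square on the mat at (515,250), and the bystanders in view are where they were.

```bash
python3 -c "
from workcell import order; print(order.finish_job())"
```

```text
the job is handed in; nothing more can be done
None
```

The job is done and handed in at about 24 s of the 72 s allowed. Both loose registers are stacked on the one on the mat and released. The gripper is holding the mast at its second stop with the button squeezed in.

**Pile:** In the camera views the edges line up to about 1–2 mm. I checked the full pile of three only by eye; a numerical fit was done only after the first register, and it agreed with the base to about 1 mm.

**Mast:** The tool rose 100 mm, then stayed at the same height while the pull increased from 5 to about 12 N. That matches the hard stop.

**Button:** The finger opening stayed at about 30 mm, which is flush, at every check on the way up. The grip force is 30 N.

**Bystanders:** The memo pad, mug, stamp, calculator and yellow look-alikes looked unmoved in the last picture. That crop did not show the stapler and only part of the tape dispenser; the arm did not work near either.

**Disagreements:** The two cameras differed by up to about 5 mm in absolute position, so I used their joint fit and the gripper's own centring. A steady side force of about 5 N remained at the grip, well within the limits.

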